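# Set the panel stop in the painter's studio

### The arm

A 7-joint arm with a two-finger parallel gripper is mounted at the origin on the work surface. World frame = base frame: x ahead of the robot, y to its left, z up, the work surface at z = 0. Lengths are in mm, angles in rad, forces in N, time in s.
With the tool pointing down it reaches from about 400 to 875 mm from the base axis. Payload 4.4 kg.
Tool frame: the origin (TCP) lies at the very end of the fingers, on their centre line; the grasp point (between the pads) lies 19 mm behind it; z points along the fingers, y is the line along which they close (so a half turn about z gives the same grasp; the last joint's range is limited). The gripper opens to 85 mm and grips with 20 to 120 N. Pads are 22 mm wide; open, the fingers measure 114 mm over their backs; the gripper's body (76 mm by 85 mm) begins 54 mm behind the grasp point. The pads swing forward as they close: fully open they stand 13 mm farther back than shut.
Start: joints at [-1.281, 0.628, 0.038, 1.517, -0.027, 0.996, -0.02], TCP at [226.398, 609.312, 231.313] pointing down, gripper open.
Joint ranges: [-3.06, 3.06], [-0.37, 2.12], [-1.25, 1.32], [0.18, 2.47], [-1.1, 4.24], [0.23, 1.98], [-2.94, 2.94]. Speed limits (rad/s): [2.57, 2.57, 3.14, 3.14, 3.14, 3.14, 3.14].

### API

Orientations are given as [roll, pitch, yaw] about the fixed x, y, z axes, in that order (R = Rz(yaw) Ry(pitch) Rx(roll)).
In Python, from cell import sensors, get_image, camera_params, order gives the robot as it stands.
- The arm moves only by the shell command python3 -m inch 'ROWS' [OPENING]. ROWS is JSON, a list that holds one entry, the list of rows, each a list of 4 numbers: the shift along the tool's x, y, z in cm, then the turn about the tool's z in degrees. A call has 1 to 8 rows; each row is the pose to reach, as a shift and turn from the pose commanded when the call began, along the tool's axes at that moment; what a row does not reach only later rows make up. A row lasts 1/12 s, in which the tool goes at most 41.7 mm and 7.16 degrees, less where a joint would pass 70% of its speed; a pose out of reach is approached as far as the arm can. A call with a gripper value outside its range is refused whole. OPENING is the finger opening in cm, from 0 to 8.54, set as the call begins (- or left out, the last holds). The fingers move at their own pace and stop on an object; the grip force is fixed at half the most. Time passes only in rows, so rows that repeat a pose let the fingers close. It gives the time, the measured TCP pose, the force, the opening and the grip force at its end, in the units of the state.
- sensors.read_state(): the state, without advancing time (a new reading comes with each control period).
- get_image(name): name is "scene" or "top" or "wrist"; returns the picture (480x640x3 uint8, blue, green, red); there is no depth.
- camera_params(name): a dict with "mtx" (3x3 intrinsics, pixels), "rvec" (rotation vector, rad) and "tvec" (3), from world to camera coordinates, as OpenCV has them. Camera axes: x right, y down, z forward; pixel columns grow to the right and rows downward; lengths in mm; the calibration is good to about 2 mm. A picture is of the moment at which its call begins: read the wrist's pose just before it. camera_params takes no time and is no camera call; for the wrist camera it gives the pose at the moment of the call.
- order.finish_job(): hands the job in; it is judged then, once.
The state is a dict: "clock": time; "qpos": joint angles; "qd": joint speeds; "tau": joint torques, N m; "eef_pos": TCP position; "tool_rot": TCP orientation; "force": force on the tool from outside, world axes, zero at the start; "torque": the same for the moment, N m; "width": finger opening in mm; "gripper_force": force on a finger pad.
Only numpy, scipy, OpenCV 4.12 (cv2) and the standard library are available. Lean on these libraries where they do the work, as an engineer would, in place of code of your own. Each camera call takes 0.05 s, during which the arm holds its last target. There are 200 camera calls.

### The job

Using only the outside of the fingers, push the black sliding stop along its rail, away from the wooden painting panel, until its spring pin drops into the notch and it holds there. Only then push the panel gently along the board, flat on it, until its end sits squarely against the stop, with the pin still in the notch. Grasp or lift nothing, and leave the stone, the mug and the paintbrush where they are.

Things in the scene. Friction and masses are not known exactly. Their poses are not given: they have to be found in the camera images.
- rail: Fixed jig: plywood board 12 mm thick (x -145 to +30 mm) carrying an aluminium fence rail 36 mm wide (x -18 to +18, top 32 mm above the bench), both 660 mm long in y. Origin on the bench under the rail's middle; z up, +y towards the panel's end, -x towards the robot, where the panel lies. Low dark blocks (top 46 mm) stand on the rail at its ends, beyond y = +275 and -295 mm.
- rail_top (a point): Middle of the rail's top. Along the top runs a dark steel strip 14 mm wide (its top 41 mm above the bench) with one bright V-shaped cut across it, 14 mm long: the notch for the pin, seen from above as a light gap. Its place along the rail differs each time and must be seen or felt: it lies where joint stop reads between 0.10 and 0.17 m.
- stop (a joint): Travel in m of the sliding stop, growing towards the rail's -y, away from the panel; range 0 to 0.23; starts at 0 to 0.04. Sliding, it resists with about 2 N and stays where left. At the notch it pulls itself in (the push dips or reverses); then about 17 N is needed to push it out, either way. If pushed past, it can be pushed back in from the other side.
- block_face (a point): Centre of the flat +y face of the stop's black block, 62 mm above the bench: the place to push. The block rides over the rail, 56 mm wide (x) and 50 mm long (y), the face spanning 45 to 80 mm above the bench. Axes parallel to rail. Moves with the stop.
- stop_face (a point): Centre of the flat +y face of the stop's aluminium arm, 30 mm above the bench: what the panel must meet. The arm stands over the board, reaching from the rail to 111 mm on the -x side of the rail's middle line, 15 to 47 mm above the bench, 20 mm thick in y; its face is flush with the block's. Axes parallel to rail. Moves with the stop.
- pin (a joint): Drop in m of the stop's spring pin: about 0 to 0.001 while riding on the strip, about 0.006 when down in the notch. Its round brass head (24 mm across, 6 mm thick) stands over the middle of the block, its top 93 mm above the bench when riding, 86 mm when down.
- panel_mid (a point): Centre (half-way up) of the loose wooden painting panel, white top: 110 mm across the rail (x), 160 mm along it (y), 20 mm thick, about 0.2 kg. It starts flat on the board beside the rail, parallel to it within 2 degrees, its near end 15 to 90 mm from the stop's arm on the +y side. Axes like rail. It slides with 1 to 2 N of friction.
- stone: Bystander: loose grey stone block 50 x 40 x 35 mm lying on the board near its far (-y) end; origin at the centre of its underside.
- mug: Bystander: white mug, 80 mm across and 90 mm tall, on the bench beyond the rail; origin at the centre of its underside.
- brush: Bystander: paintbrush lying on the bench beyond the rail; origin at the middle of its underside.
Not all that is in view belongs to the job. There is more than one size of the part that bears panel_mid; the job needs the largest.

How it is judged:
By the outcome, as a careful person would: the job done as asked, in the order asked, and still so for the second after the job is handed in, with the robot touching nothing.
It also fails if it takes over 61 s, if anything falls off the work surface, if the arm or the gripper's body presses on something with over 40 N, if the wrist force passes 120 N, or if a joint passes its speed limit or range.

## Working session

There is one attempt and no reset: what is moved stays moved. The work goes in short steps, Python scripts to look and compute and a shell command to move; the robot and the scene stay as the last step left them, time stands still between calls to the robot, and variables do not carry over. Pictures are saved under pics/ and viewed, at most 10 in all, crops included, and the job is handed in when it is done.

```bash
mkdir -p pics; ls
python3 - <<'E'
from cell import sensors,get_image,camera_params
import cv2
print(sensors.read_state())
for n in("top","scene"):
    cv2.imwrite(f"pics/{n}0.png",get_image(n)); print(n,camera_params(n))
E
```

```text
pics
{'clock': 0.0, 'qpos': array([-1.28077239,  0.62937988,  0.03842654,  1.51836011, -0.02699684,
        0.99624898, -0.02001031]), 'qd': array([-1.06927213e-03, -1.32838639e-03, -4.34353045e-04, -1.22118542e-03,
        1.41906537e-05,  1.00713330e-03, -1.58513724e-03]), 'tau': array([ 1.21529803e-03, -5.63410842e+01,  1.22691169e+00, -1.93440932e+01,
        1.10883848e-02,  1.02746522e-02,  4.60771858e-06]), 'eef_pos': array([226.18919498, 608.72745038, 230.36942766]), 'tool_rot': array([-3.13971401e+00,  1.97217334e-05,  2.78577279e+00]), 'force': array([-0.0997785 ,  0.4210712 ,  0.04805972]), 'torque': array([0.05702207, 0.01825647, 0.07084502]), 'gripper_force': 0.0, 'width': 85.30650948561758}
top {'mtx': array([[624.6477258 ,   0.        , 323.89049505],
       [  0.        , 624.6477258 , 237.25820586],
       [  0.        ,   0.        ,   1.        ]]), 'rvec': array([ 2.20057722, -2.19239221,  0.10429756]), 'tvec': array([  16.7152932 ,  524.17209615, 1203.88871406])}
scene {'mtx': array([[522.5966744 ,   0.        , 321.84292499],
       [  0.        , 522.5966744 , 237.84193753],
       [  0.        ,   0.        ,   1.        ]]), 'rvec': array([ 1.23322737,  2.13956264, -1.02842494]), 'tvec': array([ 214.16161541, -237.12754995, 1621.741807  ])}
```

View pics/top0.png

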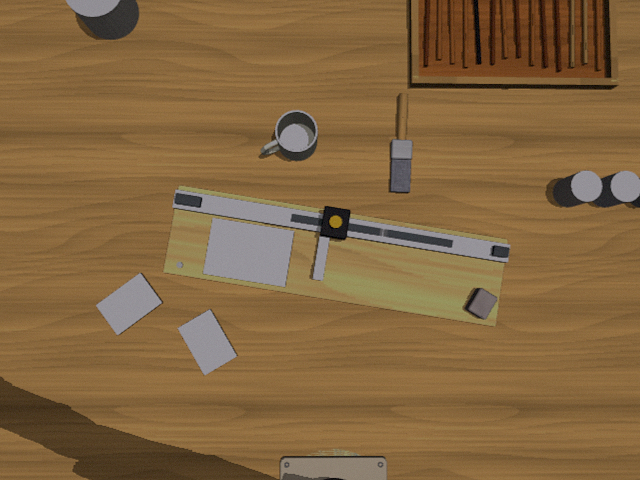

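View pics/scene0.png

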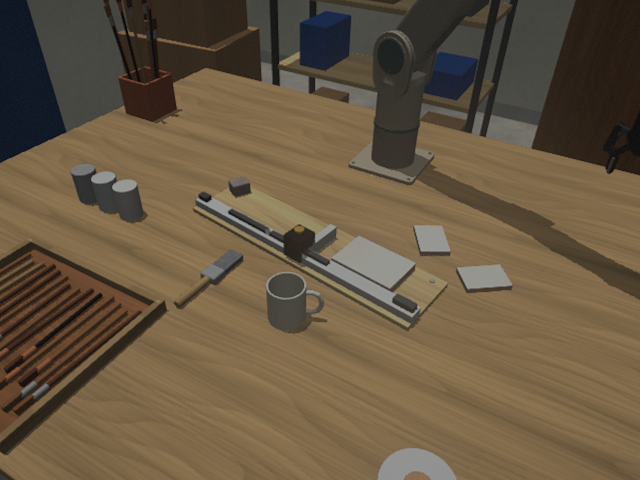

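The top view shows the robot at the bottom, with x up and y left. There are three candidates for the panel: white boards at (249,252), (129,303) and (208,341). The one on the jig at (249,252) is the largest and lies on the board, so that is the one. The black stop with its brass pin is at (336,222), the arm end at (319,275), a light gap in the strip at about (382,232), and the stone at (482,303). I'll check this in a close crop.

```bash
python3 - <<'E'
import cv2
i=cv2.imread("pics/top0.png")[180:330,160:420]
i=cv2.resize(i,None,fx=3,fy=3,interpolation=cv2.INTER_CUBIC)
for k in range(0,260,20): cv2.putText(i,str(160+k),(k*3,8),0,.3,(0,0,255)); cv2.line(i,(k*3,10),(k*3,16),(0,0,255))
for k in range(0,150,20): cv2.putText(i,str(180+k),(0,k*3+4),0,.3,(0,0,255))
cv2.imwrite("pics/crop0.png",i)
E
cat > h.py <<'E'
import numpy as np,cv2
from cell import sensors,camera_params
def bp(n,px,z):
    p=camera_params(n);R=cv2.Rodrigues(p["rvec"])[0];t=p["tvec"].reshape(3)
    u=cv2.undistortPoints(np.array([[px]],float),p["mtx"],None)[0,0]
    d=R.T@np.array([*u,1]);c=-R.T@t
    return c+d*(z-c[2])/d[2]
E
```

```text
(no output)
```

View pics/crop0.png

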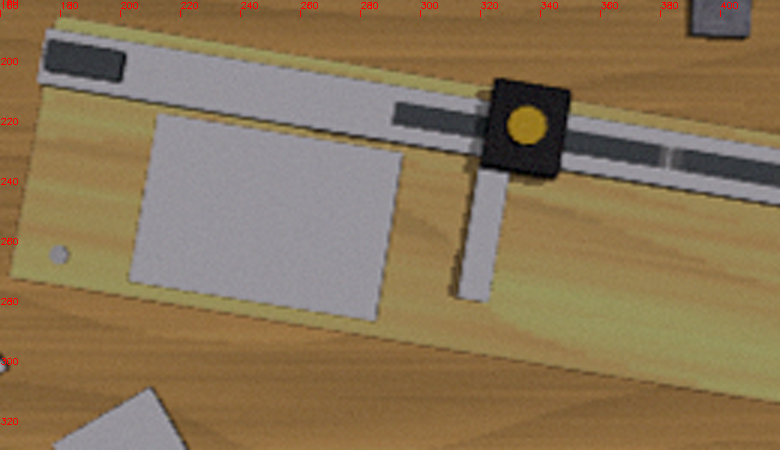

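The crop confirms the choice: the large white panel has corners at about (212.7,218), (294.3,231), (285.7,286.7) and (203.3,273.3). The block, pin and arm are as expected, and the notch is at about (383.7,232).

Run:
```python
from h import *
f=lambda a,b:(160+a/3,180+b/3)
def L(n,pts,z):
    w=np.array([bp("top",p,z) for p in pts]);return w
rl=L("",[f(47,30),f(41,85)],32).mean(0);rr=L("",[(509,241),(506,262)],32).mean(0)
d=(rl-rr)[:2];print("rail len",np.linalg.norm(d));y=d/np.linalg.norm(d);x=np.array([y[1],-y[0]]);o=(rl+rr)[:2]/2
print("origin",o,"yaw rail",np.degrees(np.arctan2(x[1],x[0])))
for n,pts,z in[("panel",[f(158,114),f(403,153),f(377,320),f(130,280)],32),("block",[f(495,78),f(570,90),f(557,179),f(482,166)],80),("armend",[f(458,296),f(490,301)],47),("pin",[f(527,125)],93),("notch",[f(671,156)],41),("stone",[(482,303)],35)]:
    w=L("",pts,z)[:,:2]; print(n,w.round(1).tolist(),"| rail",np.c_[(w-o)@x,(w-o)@y].round(1).tolist())
```

```text
rail len 653.5581473287297
origin [546.32841029 -15.39005949] yaw rail -8.678338725031608
panel [[559.4, 233.9], [535.0, 76.2], [427.6, 92.2], [452.7, 250.1]] | rail [[-24.7, 248.5], [-25.0, 88.8], [-133.6, 88.4], [-132.6, 248.3]]
block [[578.2, 18.2], [570.9, -28.5], [515.4, -20.4], [523.3, 26.1]] | rail [[26.4, 38.0], [26.3, -9.2], [-29.8, -9.6], [-29.1, 37.6]]
armend [[443.0, 40.5], [439.9, 20.2]] | rail [[-110.5, 39.6], [-110.5, 19.1]]
pin [[547.7, -1.2]] | rail [[-0.8, 14.3]]
notch [[533.2, -95.9]] | rail [[-0.8, -81.6]]
stone [[397.3, -286.1]] | rail [[-106.5, -290.1]]
```

The geometry checks out: rail length 654 against 660, panel 160 x 108 against 160 x 110, arm end at x −110.5. The notch is about 96 mm of stop travel away. I'll approach above the rail with fingers shut, turning so that tool x runs along the rail.

```bash
cat >> h.py <<'E'
O=np.array([546.33,-15.39]);A=np.radians(-8.68);X=np.array([np.cos(A),np.sin(A)]);Y=np.array([-X[1],X[0]])
def rep(*goals):
    "rail-frame TCP; goals (rail x, rail y, z mm) -> shift in tool axes cm, turn deg to put tool x on rail +y"
    s=sensors.read_state();p=s["eef_pos"];r,pi,yw=s["tool_rot"]
    d=p[:2]-O;print("t %.2f rail %.1f %.1f z %.1f w %.1f"%(s["clock"],d@X,d@Y,p[2],s["width"]),"Frail",np.round([s["force"][:2]@X,s["force"][:2]@Y,s["force"][2]],1),"q",s["qpos"].round(2))
    from scipy.spatial.transform import Rotation as Ro
    R=Ro.from_euler("xyz",[r,pi,yw]).as_matrix()
    turn=-((np.degrees(A+np.pi/2-yw)+180)%360-180)
    for g in goals:
        w=np.array([*(O+g[0]*X+g[1]*Y),g[2]]);print(g,"->",(R.T@(w-p)/10).round(2),"turn %.2f"%turn)
E
python3 -m inch '[[[-25,-19.5,4,39],[-25,-19.5,4,39],[-25,-19.5,4,39],[-25,-19.5,4,39],[-25,-19.5,4,39],[-25,-19.5,4,39],[-25,-19.5,4,39],[-25,-19.5,4,39]]]' 0
python3 -c "from h import *;rep((0,85,150))"
```

```text
clock: 0.77
eef_pos: [394.4, 335.0, 190.8]
tool_rot: [-3.14, 0.002, 2.101]
force: [-0.4, -0.2, 1.1]
width: 0.3
gripper_force: 0.0
t 0.77 rail -203.0 323.4 z 190.8 w 0.3 Frail [-0.4 -0.2  1.1] q [-0.91  0.5   0.22  1.93 -0.15  0.72 -0.07]
(0, 85, 150) -> [-31.3    0.73   4.15] turn 39.08
```

```bash
python3 -m inch '[[[-31.3,0.7,4.1,39.1],[-31.3,0.7,4.1,39.1],[-31.3,0.7,4.1,39.1],[-31.3,0.7,4.1,39.1],[-31.3,0.7,4.1,39.1],[-31.3,0.7,4.1,39.1],[-31.3,0.7,4.1,39.1],[-31.3,0.7,4.1,39.1]]]'
python3 -c "from h import *;rep((0,80,60))"
```

```text
clock: 1.43
eef_pos: [560.1, 68.2, 149.8]
tool_rot: [3.14, 0.003, 1.418]
force: [0.6, -0.1, 0.5]
width: -0.2
gripper_force: 0.0
t 1.43 rail 1.0 84.7 z 149.8 w -0.2 Frail [ 0.6 -0.   0.5] q [-0.4   0.64  0.35  1.85 -0.32  0.71 -0.02]
(0, 80, 60) -> [-0.45 -0.11  8.98] turn -0.08
```

```bash
python3 -m inch '[[[-0.4,-0.1,3,0],[-0.4,-0.1,6,0],[-0.4,-0.1,8,0],[-0.4,-0.1,9,0],[-0.4,-0.1,9,0]]]'
python3 -c "from h import *;rep((0,52,60))"
python3 -m inch '[[[-0.8,0,0,0],[-1.6,0,0,0],[-2.2,0,0,0],[-2.7,0,0,0],[-3.1,0,0,0],[-3.4,0,0,0],[-3.4,0,0,0]]]'
python3 -c "from h import *;rep((0,-30,60))"
```

```text
clock: 1.85
eef_pos: [554.8, 69.6, 58.0]
tool_rot: [-3.137, 0.001, 1.423]
force: [0.2, 0.5, -0.5]
width: -0.2
gripper_force: 0.0
t 1.85 rail -4.4 85.3 z 58.0 w -0.2 Frail [ 0.1  0.5 -0.5] q [-0.35  0.77  0.27  1.91 -0.38  0.52  0.04]
(0, 52, 60) -> [-3.34  0.43 -0.2 ] turn 0.19
clock: 2.43
eef_pos: [551.9, 35.7, 60.8]
tool_rot: [3.141, -0.0, 1.422]
force: [-0.2, 0.5, -0.1]
width: 0.2
gripper_force: 0.0
t 2.43 rail -2.2 51.4 z 60.8 w 0.2 Frail [-0.2  0.5 -0.1] q [-0.28  0.76  0.26  1.93 -0.38  0.5   0.09]
(0, -30, 60) -> [-8.14  0.2   0.08] turn 0.15
```

```bash
python3 -m inch '[[[-0.5,0,0,0],[-1,0,0,0],[-1.6,0,0,0],[-2.3,0,0,0],[-3,0,0,0],[-3.7,0,0,0],[-4.4,0,0,0],[-5,0,0,0]]]'
python3 -c "from h import *;rep((0,-30,60))"
```

```text
clock: 3.1
eef_pos: [544.2, -11.5, 60.6]
tool_rot: [-3.141, -0.003, 1.424]
force: [-0.0, 5.4, 5.2]
width: -0.0
gripper_force: 2.8
t 3.10 rail -2.7 3.6 z 60.6 w -0.0 Frail [-0.9  5.4  5.2] q [-0.18  0.75  0.24  1.95 -0.36  0.48  0.17]
(0, -30, 60) -> [-3.36  0.25  0.05] turn 0.29
```

```bash
python3 -m inch '[[[-0.4,0,0,0],[-0.8,0,0,0],[-1.2,0,0,0],[-1.6,0,0,0],[-2,0,0,0],[-2.3,0,0,0],[-2.5,0,0,0]]]'
python3 -c "from h import *;rep((0,-47,60))"
```

```text
clock: 3.68
eef_pos: [540.1, -38.8, 60.1]
tool_rot: [-3.141, 0.001, 1.422]
force: [-1.3, 3.6, 2.2]
width: 0.0
gripper_force: 1.7
t 3.68 rail -2.6 -24.1 z 60.1 w 0.0 Frail [-1.8  3.3  2.2] q [-0.13  0.75  0.24  1.96 -0.35  0.48  0.21]
(0, -47, 60) -> [-2.29  0.26  0.02] turn 0.16
```

```bash
for k in 1; do python3 -m inch '[[[-0.2,0,0,0],[-0.4,0,0,0],[-0.6,0,0,0],[-0.8,0,0,0],[-1,0,0,0]]]' >/dev/null; python3 -c "from h import *;rep()"; done
for k in 1 2 3; do python3 -m inch '[[[-0.1,0,0,0],[-0.2,0,0,0]]]' >/dev/null; python3 -c "from h import *;rep()"; done
```

```text
t 4.10 rail -2.7 -33.3 z 60.1 w 0.1 Frail [-2.5  3.6  1.8] q [-0.11  0.74  0.23  1.96 -0.35  0.47  0.22]
t 4.27 rail -2.6 -35.6 z 60.1 w 0.3 Frail [-1.3  2.4  0.9] q [-0.11  0.74  0.23  1.96 -0.35  0.47  0.23]
t 4.43 rail -1.5 -38.2 z 60.3 w 0.0 Frail [ 0.2 -0.3 -0.9] q [-0.11  0.74  0.23  1.96 -0.35  0.47  0.23]
t 4.60 rail -1.4 -40.2 z 60.5 w -0.3 Frail [ 0.4 -1.2  1. ] q [-0.1   0.74  0.23  1.96 -0.35  0.47  0.23]
```

The push force fell to zero at about y = −37, so the stop has probably pulled itself in. I'll back off, rise and look.

```bash
python3 -m inch '[[[1,0,0,0],[3,0,0,0],[3,0,-3,0],[3,0,-7,0],[5,0,-10,0],[9,0,-10,0],[12,0,-10,0],[12,0,-10,0]]]' >/dev/null
python3 - <<'E'
from h import *
from cell import get_image
rep((-79,300,110))
a=get_image("top");b=get_image("scene")
a=cv2.resize(a[190:290,190:440],None,fx=3,fy=3,interpolation=2);b=cv2.resize(b[170:280,180:430],None,fx=3,fy=3,interpolation=2)[:,:750]
cv2.imwrite("pics/c1.png",a); cv2.imwrite("pics/c2.png",b); cv2.imwrite("pics/c12.png",np.vstack([a,b])[:600])
E
```

```text
t 5.27 rail -3.0 90.6 z 160.8 w 0.1 Frail [-0.   1.6 -0.4] q [-0.4   0.61  0.34  1.85 -0.3   0.73 -0.03]
(-79, 300, 110) -> [21.01 -7.32  5.2 ] turn 0.80
```

View pics/c12.png

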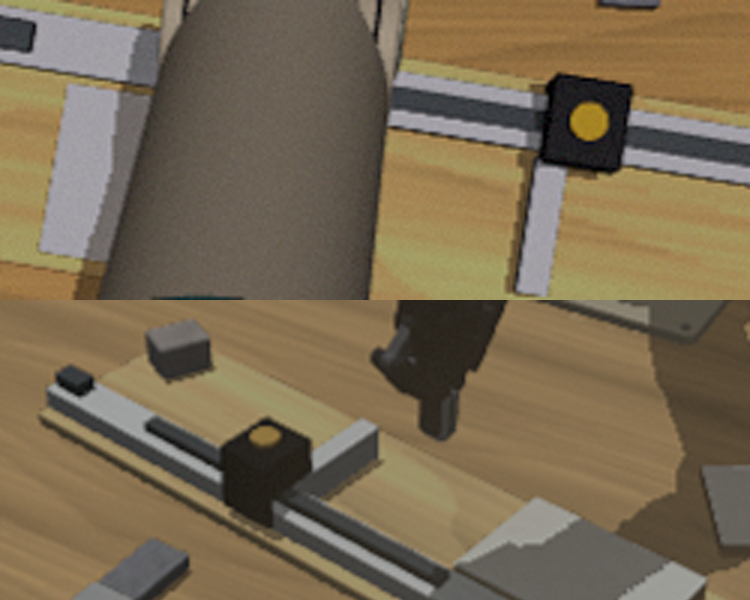

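The brass head now sits flush on the block (scene crop (264,435)); before, it stood proud. In the top view the pin is at crop (588,121), which is full (386,230.3). I'll check that numerically against the notch.

Run:
```python
from h import *
for n,p,z in [("pin",(386,230.3),86),("face top edge",(190+548/3,190+74/3),80),("arm end front",(190+516/3,190+292/3),47)]:
    w=bp("top",p,z)[:2]-O;print(n,w@X,w@Y)
rep((-79,300,130),(-79,300,110))
```

```text
pin -1.4269209321989156 -80.64644478655725
face top edge 24.25123646093393 -52.36183555692298
arm end front -112.34419520191494 -55.67284457813505
t 5.37 rail -3.0 83.2 z 160.3 w 0.0 Frail [-0.1 -0.9 -1.1] q [-0.39  0.62  0.35  1.85 -0.3   0.73 -0.03]
(-79, 300, 130) -> [21.74 -7.44  3.04] turn 0.44
(-79, 300, 110) -> [21.74 -7.44  5.04] turn 0.44
```

The pin is at rail y −80.6 and the notch at −81.6, so the pin is in. Next I go behind the panel's far end with the fingers opened 3 cm, which gives two contacts and pushes squarely.

```bash
python3 -m inch '[[[20.2,-7.4,3,0.4],[20.2,-7.4,3,0.4],[20.2,-7.4,3,0.4],[20.2,-7.4,3,0.4],[20.2,-7.4,3,0.4],[20.2,-7.4,3,0.4],[20.2,-7.4,5,0.4],[20.2,-7.4,5,0.4]]]' 3 >/dev/null
python3 -c "from h import *;rep((-79,285,50),(-79,285,18))"
```

```text
t 6.03 rail -79.1 281.4 z 107.7 w 30.0 Frail [-0.2 -0.5 -0.7] q [-0.76  0.72  0.34  1.83 -0.37  0.66 -0.35]
(-79, 285, 50) -> [0.38 0.03 5.77] turn -0.15
(-79, 285, 18) -> [0.39 0.04 8.97] turn -0.15
```

```bash
python3 -m inch '[[[0.2,0,2.5,0],[0.4,0,5,0],[0.4,0,7,0],[0.4,0,8.2,0],[0.4,0,8.9,0],[0.4,0,8.9,0]]]' >/dev/null
python3 -c "from h import *;rep((-79,262,18))"
python3 - <<'E'
import cv2
from cell import get_image
b=get_image("scene");cv2.imwrite("pics/c3.png",cv2.resize(b[180:330,300:500],None,fx=3.5,fy=3.5,interpolation=2))
E
```

```text
t 6.53 rail -77.2 284.8 z 20.4 w 30.0 Frail [ 0.  -0.1 -0.7] q [-0.71  0.85  0.26  1.85 -0.43  0.49 -0.31]
(-79, 262, 18) -> [-2.28 -0.17  0.25] turn -0.32
```

View pics/c3.png

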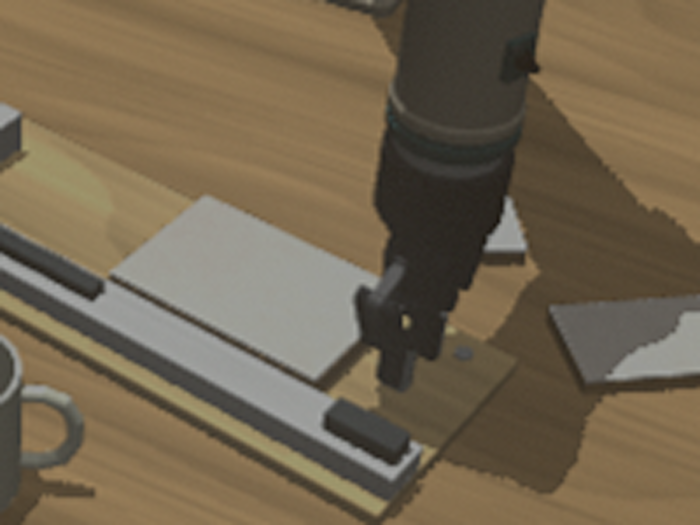

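The fingers stand low on the board just behind the panel's far end, clear of the rail block and the screw. Now I push slowly.

```bash
python3 -m inch '[[[-0.4,-0.1,0.1,0],[-0.9,-0.1,0.1,0],[-1.4,-0.1,0.1,0],[-1.9,-0.1,0.1,0],[-2.3,-0.1,0.1,0],[-2.7,-0.1,0.1,0],[-3.1,-0.1,0.1,0],[-3.5,-0.1,0.1,0]]]' >/dev/null
python3 -c "from h import *;rep((-79,200,19))"
```

```text
t 7.25 rail -78.0 252.5 z 20.8 w 29.9 Frail [0.1 4.1 2.7] q [-0.65  0.83  0.24  1.91 -0.42  0.44 -0.26]
(-79, 200, 19) -> [-5.25 -0.08  0.17] turn -0.17
```

```bash
python3 -m inch '[[[-0.5,0,0,0],[-1,0,0,0],[-1.5,0,0,0],[-2,0,0,0],[-2.5,0,0,0],[-3,0,0,0],[-3.5,0,0,0],[-4,0,0,0]]]' >/dev/null
python3 -c "from h import *;rep((-79,200,19))"
```

```text
t 7.92 rail -78.6 211.1 z 20.3 w 30.3 Frail [1.4 3.4 2.8] q [-0.58  0.81  0.22  1.97 -0.42  0.4  -0.2 ]
(-79, 200, 19) -> [-1.11 -0.03  0.13] turn -0.21
```

```bash
python3 -m inch '[[[-0.5,0,0,0],[-1,0,0,0],[-1.5,0,0,0],[-2,0,0,0],[-2.5,0,0,0],[-3,0,0,0],[-3.5,0,0,0],[-4,0,0,0]]]' >/dev/null
python3 -c "from h import *;rep((-79,130,19))"
python3 -m inch '[[[-0.5,0,0,0],[-1,0,0,0],[-1.5,0,0,0],[-2,0,0,0],[-2.5,0,0,0],[-3,0,0,0],[-3.3,0,0,0],[-3.6,0,0,0]]]' >/dev/null
python3 -c "from h import *;rep((-79,130,19))"
python3 - <<'E'
import cv2
from cell import get_image
b=get_image("scene");cv2.imwrite("pics/c4.png",cv2.resize(b[160:310,220:450],None,fx=3,fy=3,interpolation=2))
E
```

```text
t 8.58 rail -78.8 171.0 z 20.3 w 30.0 Frail [0.3 3.5 2.7] q [-0.5   0.8   0.19  2.03 -0.41  0.35 -0.14]
(-79, 130, 19) -> [-4.1  -0.01  0.13] turn -0.21
t 9.25 rail -78.9 135.1 z 20.3 w 30.0 Frail [-0.2  3.1  2.8] q [-0.43  0.79  0.17  2.07 -0.4   0.32 -0.09]
(-79, 130, 19) -> [-0.51 -0.    0.13] turn -0.22
```

View pics/c4.png

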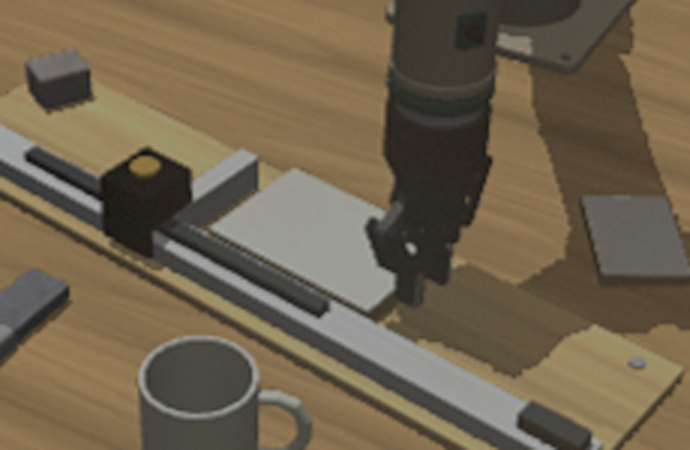

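The panel is square and flat, with about 20 mm left before the arm (crop (225,200)), and the pin is down. I'll finish in small steps and watch the force.

```bash
python3 -m inch '[[[-0.2,0,0,0],[-0.4,0,0,0],[-0.6,0,0,0],[-0.8,0,0,0],[-1,0,0,0],[-1.2,0,0,0]]]' >/dev/null;python3 -c "from h import *;rep()"
python3 -m inch '[[[-0.1,0,0,0],[-0.2,0,0,0]]]' >/dev/null;python3 -c "from h import *;rep()"
python3 -m inch '[[[-0.1,0,0,0],[-0.2,0,0,0]]]' >/dev/null;python3 -c "from h import *;rep()"
```

```text
t 9.80 rail -79.0 123.2 z 20.2 w 30.0 Frail [-0.   1.   1.8] q [-0.4   0.78  0.16  2.08 -0.39  0.31 -0.07]
t 9.97 rail -79.0 121.2 z 20.2 w 29.8 Frail [0.2 2.4 1.3] q [-0.4   0.78  0.16  2.08 -0.39  0.31 -0.06]
t 10.13 rail -79.0 119.4 z 20.2 w 29.9 Frail [-0.   2.5  0.6] q [-0.4   0.78  0.16  2.08 -0.39  0.3  -0.06]
```

```bash
python3 -m inch '[[[-0.1,0,0,0],[-0.2,0,0,0]]]' >/dev/null;python3 -c "from h import *;rep()"
python3 -m inch '[[[-0.05,0,0,0],[-0.1,0,0,0]]]' >/dev/null;python3 -c "from h import *;rep()"
python3 -m inch '[[[-0.05,0,0,0],[-0.1,0,0,0]]]' >/dev/null;python3 -c "from h import *;rep()"
```

```text
t 10.30 rail -79.0 117.3 z 20.2 w 30.2 Frail [0.1 1.3 0.6] q [-0.39  0.78  0.16  2.09 -0.39  0.3  -0.06]
t 10.47 rail -79.0 116.8 z 20.3 w 30.1 Frail [ 0.8  2.7 -0.7] q [-0.39  0.78  0.16  2.09 -0.39  0.3  -0.06]
t 10.63 rail -78.8 116.7 z 20.3 w 30.1 Frail [ 0.6  5.9 -1.2] q [-0.39  0.78  0.16  2.09 -0.39  0.3  -0.05]
```

```bash
python3 -m inch '[[[-0.05,0,0,0],[-0.05,0,0,0]]]' >/dev/null;python3 -c "from h import *;rep()"
```

```text
t 10.80 rail -78.7 116.6 z 20.4 w 29.9 Frail [-0.2  6.9 -0.9] q [-0.39  0.78  0.16  2.09 -0.39  0.3  -0.05]
```

The position holds while the force climbs to 7 N, well below 17 N, so the panel is seated. I'll back off and look.

```bash
python3 -m inch '[[[0.5,0,0,0],[2,0,0,0],[4,0,0,0],[4,0,-3,0],[6,0,-7,0],[10,0,-10,0],[14,0,-12,0],[17,0,-13,0]]]' >/dev/null
python3 -m inch '[[[4,0,-2,0],[8,0,-4,0],[10,0,-4,0],[10,0,-4,0]]]' >/dev/null
python3 - <<'E'
from h import *
from cell import get_image
rep()
a=get_image("top");b=get_image("scene")
cv2.imwrite("pics/t5.png",a)
a=cv2.resize(a[200:310,250:450],None,fx=3,fy=3,interpolation=2);b=cv2.resize(b[170:260,220:420],None,fx=3,fy=3,interpolation=2)
cv2.imwrite("pics/c5.png",np.vstack([a,b]))
E
```

```text
t 11.80 rail -79.5 389.0 z 189.9 w 30.0 Frail [-0.5  0.9  0.3] q [-0.9   0.7   0.4   1.57 -0.32  0.93 -0.54]
```

View pics/c5.png

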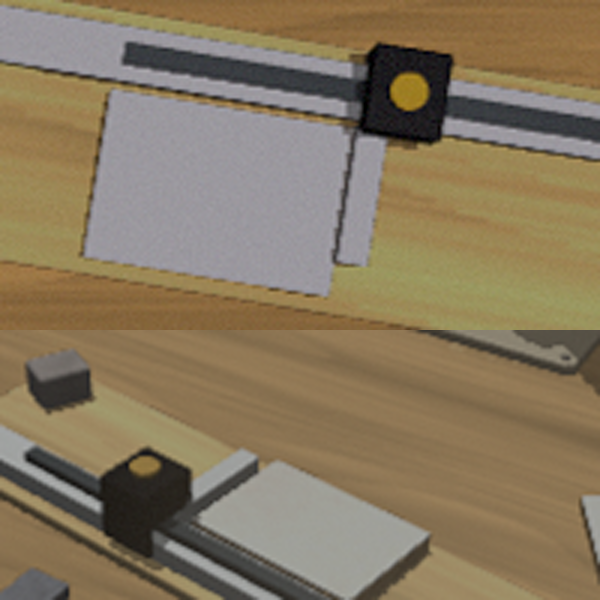

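The panel's end lies along the arm, the pin head is still down and unmoved ((386.7,230.3)), and the stone is undisturbed. I'll do a numeric check of squareness and the gap.

Run:
```python
from h import *
i=cv2.imread("pics/t5.png")
m=((cv2.cvtColor(i,cv2.COLOR_BGR2HSV)[...,1]<50)&(i.max(2)>110)).astype(np.uint8);m[:, :270]=0
# fit the panel's far (+y) edge and long outer edge by scanning
P=lambda u,v,z:(lambda w:(w@X,w@Y))(bp("top",(u,v),z)[:2]-O)
g=i.astype(float); s=g[...,0]
def edge(v): # first blue jump along row from left
    r=s[v,270:300]; k=np.argmax(np.diff(r)); d=np.diff(r); w=np.clip(d[max(k-1,0):k+2],0,None); return 270+max(k-1,0)+.5+(w*np.arange(len(w))).sum()/w.sum()
e=np.array([P(edge(v),v,32) for v in range(236,284)])
k=np.polyfit(e[:,0],e[:,1],1);r=e[:,1]-np.polyval(k,e[:,0]);q=abs(r)<2
k=np.polyfit(e[q,0],e[q,1],1);print("far edge skew deg",np.degrees(np.arctan(k[0])),"y at -79:",np.polyval(k,-79),q.sum())
f=lambda a,b,z:np.round(P(250+a/3,200+b/3,z),1)
print("pin",f(410,91,86),"arm front",f(354,135,47),f(336,264,47),"panel near corner",f(329,296,32))
```

```text
far edge skew deg -0.2508937762727934 y at -79: 104.58259291584098 48
pin [ -1.3 -81.9] arm front [-30.8 -55. ] [-113.6  -55.9] panel near corner [-134.5  -55.8]
```

```bash
python3 -c "from cell import order;print(order.finish_job())"
```

```text
the job is handed in; nothing more can be done
None
```

The job is handed in at about 12 s of the 61 s allowed: the stop's pin is down in the notch, and the panel's end sits against the stop's arm, square to within about 0.3° by the top camera.

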